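Mix and stow the dressing bottles

ROBOT

A 7-joint arm with a two-finger parallel gripper is mounted at the origin on the work surface. World frame = base frame: x ahead of the robot, y to its left, z up, the work surface at z = 0. Lengths are in m, angles in rad, forces in N, time in s.
With the tool pointing down it reaches from about 0.425 to 0.925 m from the base axis. Payload 6.8 kg.
Tool frame: the origin (TCP) lies midway between the tips of the shut fingers; the grasp point (between the pads) lies 19 mm behind it; z points along the fingers, y is the line along which they close (so a half turn about z gives the same grasp; the last joint's range is limited). The gripper opens to 85 mm and grips with 20 to 120 N. Pads are 22 mm wide; open, the fingers measure 114 mm over their backs; the gripper's body (76 mm by 85 mm) begins 54 mm behind the grasp point. The pads swing forward as they close: fully open they stand 13 mm farther back than shut.
Start: joints at [-1.327, 0.477, 0.022, 1.555, -0.011, 1.109, -0.083], TCP at [0.233, 0.634, 0.231] pointing down, gripper open.
Joint ranges: [-2.96, 2.96], [-0.34, 2.1], [-1.41, 1.46], [0.24, 2.44], [-1.37, 4.51], [0.17, 1.92], [-2.96, 2.96]. Speed limits (rad/s): [2.39, 2.39, 3.14, 3.14, 3.14, 3.14, 3.14].

INTERFACE

Orientations are given as a 3x3 rotation matrix whose columns are the frame's x, y, z axes.
In Python, from workcell import sensors, vision, order gives the robot as it stands.
- The arm moves only by the shell command python3 -m jog 'ROWS' [FORCE]. ROWS is a JSON object of lists of equal length, an entry for each row: "hand": the opening, from 0 (shut) to 1 (fully open); "delta_pos": the shift along the tool's x, y, z scaled (see below), a list of three; "roll": the turn about the tool's z scaled (see below). A call has 1 to 5 rows; each row shifts and turns the commanded pose from where the row before left it, along the tool's axes as they then stand; what a row does not reach is not made up. The controller multiplies each number of a shift by 50 mm and each number of a turn by 0.1 rad. A row lasts 1/8 s, in which the tool goes at most 62.5 mm and 10.7 degrees, less where a joint would pass 70% of its speed; a pose out of reach is approached as far as the arm can. A call with a number of a shift or a turn outside -1 to 1 is refused whole. A call with a gripper value outside its range is refused whole. The fingers move at their own pace and stop on an object; FORCE is the grip in N (left out, the last holds). Time passes only in rows, so rows that do not move let the fingers close. It gives the time, the measured TCP pose, the force, the opening and the grip force at its end, in the units of the state.
- sensors.get_obs(): the state, without advancing time (a new reading comes with each control period).
- vision.camera(name): name is "side" or "top" or "wrist"; returns the picture (384x512x3 uint8, blue, green, red); there is no depth.
- vision.camera_info(name): a dict with "K" (3x3 intrinsics, pixels), "rvec" (rotation vector, rad) and "tvec" (3), from world to camera coordinates, as OpenCV has them. Camera axes: x right, y down, z forward; pixel columns grow to the right and rows downward; lengths in m; the calibration is good to about 2 mm. A picture is of the moment at which its call begins: read the wrist's pose just before it. camera_info takes no time and is no camera call; for the wrist camera it gives the pose at the moment of the call.
- order.hand_in(): hands the job in; it is judged then, once.
The state is a dict: "time": time; "joint_pos": joint angles; "joint_vel": joint speeds; "effort": joint torques, N m; "tool_pos": TCP position; "eef_rot": TCP orientation; "wrist_force": force on the tool from outside, world axes, zero at the start; "moment": the same for the moment, N m; "opening": opening from 0.0 (shut) to 1.0 (fully open); "finger_force": force on a finger pad.
Only numpy, scipy, OpenCV 4.12 (cv2) and the standard library are available. Lean on these libraries where they do the work, as an engineer would, in place of code of your own. Each camera call takes 0.05 s, during which the arm holds its last target. There are 200 camera calls.

TASK

Close every dressing bottle on the counter with a stopper, pushed fully home, then mix each closed bottle by holding it and pressing it right down on the middle of the mixer's sprung pad for about two seconds, the tallest bottle first and the shortest last. Stand all the bottles, stoppered and upright, fully down in empty wells of the round caddy, one to a well. Leave any stopper you do not need in its stand, and do not disturb the pepper mill or the other kitchen things.

Things in the scene. Friction and masses are not known exactly. Their poses are not given: they have to be found in the camera images.
- bottle_tall: the tall white ceramic bottle, 116 mm high unstoppered, about 0.32 kg: body 66 mm in diameter, 60 mm high with a steel-weighted foot (its edge tapers to 63 mm in the lowest 4 mm), 14 mm sloping shoulder, straight neck 30 mm outside, 42 mm long, with a 22 mm open bore as deep. Origin: centre of the underside, z up its axis. May be absent (None); two or three bottles are there.
- bottle_mid: the middle-sized white ceramic bottle, 100 mm high unstoppered, about 0.32 kg: body 66 mm in diameter, 44 mm high with a steel-weighted foot (its edge tapers to 63 mm in the lowest 4 mm), 14 mm sloping shoulder, straight neck 30 mm outside, 42 mm long, with a 22 mm open bore as deep. Origin: centre of the underside, z up its axis. May be absent (None); two or three bottles are there.
- bottle_short: the short white ceramic bottle, 84 mm high unstoppered, about 0.32 kg: body 66 mm in diameter, 28 mm high with a steel-weighted foot (its edge tapers to 63 mm in the lowest 4 mm), 14 mm sloping shoulder, straight neck 30 mm outside, 42 mm long, with a 22 mm open bore as deep. Origin: centre of the underside, z up its axis. May be absent (None); two or three bottles are there.
- stopper0: tapered stopper, all three alike, 25 g: cork plug 26 mm long, 14 mm wide at the tip and 20 mm at the top; wooden flange 30 mm wide, 5 mm thick; round grip 20 mm wide, 22 mm high. Starts upright, hanging by its flange in a hole of the stand. Origin: centre of the plug's tip, z up. Fully home in a bottle, the flange rests on the rim, plug tip 26 mm below the rim. Fits any bottle.
- stopper1: tapered stopper, all three alike, 25 g: cork plug 26 mm long, 14 mm wide at the tip and 20 mm at the top; wooden flange 30 mm wide, 5 mm thick; round grip 20 mm wide, 22 mm high. Starts upright, hanging by its flange in a hole of the stand. Origin: centre of the plug's tip, z up. Fully home in a bottle, the flange rests on the rim, plug tip 26 mm below the rim. Fits any bottle.
- stopper2: tapered stopper, all three alike, 25 g: cork plug 26 mm long, 14 mm wide at the tip and 20 mm at the top; wooden flange 30 mm wide, 5 mm thick; round grip 20 mm wide, 22 mm high. Starts upright, hanging by its flange in a hole of the stand. Origin: centre of the plug's tip, z up. Fully home in a bottle, the flange rests on the rim, plug tip 26 mm below the rim. Fits any bottle.
- stand: fixed light-wood block 50 x 165 mm and 34 mm high with three through holes 26 mm in diameter in a row along its y axis, at -55, 0 and +55 mm; each holds a stopper, whose flange rests on the block's top. Origin at the centre of its underside.
- mixer_top (a point): centre of the top face of the mixer's round rubber pad (80 mm in diameter) when it is not pressed, 60 mm above the counter; this point does not move with the pad. The mixer is a fixed low round steel base, 104 mm in diameter, whose steel top lies 15 mm below the pad's face.
- pad (a joint): how far the sprung pad is pressed down, m: 0 at rest, 0.008 fully down. It starts to give at about 4.5 N (a bottle's weight does not press it) and is fully down at about 8.5 N; it springs back when released.
- well0 (a point): centre of the floor of a well of the round caddy, 6 mm above the counter. The caddy is a fixed wooden disc, 216 mm wide, 6 mm thick, with four upright steel rings (the wells), centres 64 mm from the disc's centre and 90 mm apart; each ring is 71 mm wide inside, 79 mm outside, 30 mm high. This well is empty.
- well1 (a point): the same for the second well, empty
- well2 (a point): the same for the third well, empty
- pepper_mill: dark turned-wood pepper mill, 54 mm in diameter at the foot, 137 mm high, standing in the caddy's fourth well, a bystander to be left alone. Origin at the centre of its underside.
- mug: blue mug, 80 mm wide, 92 mm high, a bystander to be left alone. Origin at the centre of its underside.
- jar: amber jar with a steel cap, 66 mm wide, 85 mm high, a bystander to be left alone. Origin at the centre of its underside.
- salt: small steel salt shaker, 40 mm wide, 66 mm high, a bystander to be left alone. Origin at the centre of its underside.
- tumbler: clear upturned tumbler, 68 mm wide, 85 mm high, a bystander to be left alone. Origin at the centre of its underside.

How it is judged:
By the outcome, as a careful person would: the job done as asked, in the order asked, and still so for the second after the job is handed in, with the robot touching nothing.
Of bottle_tall, bottle_mid, bottle_short only 2 to 3 are there at a start; the rules pass over those that are not, and their reading is None.
At some moment in a run one of bottle_tall, bottle_mid, bottle_short may be knocked a few centimetres aside while the robot is not near it.
It also fails if it takes over 210 s, if anything falls off the work surface, if the arm or the gripper's body presses on something with over 40 N, if the wrist force passes 120 N, or if a joint passes its speed limit or range.

## Working session

There is one attempt and no reset: what is moved stays moved. The work goes in short steps, Python scripts to look and compute and a shell command to move; the robot and the scene stay as the last step left them, time stands still between calls to the robot, and variables do not carry over. Pictures are saved under pics/ and viewed, at most 14 in all, crops included, and the job is handed in when it is done.

```bash
ls; mkdir -p pics
python3 - <<'E'
from workcell import sensors, vision
import cv2,numpy as np
o=sensors.get_obs();print({k:np.round(v,3).tolist() for k,v in o.items()})
for n in("top","side","wrist"):
    cv2.imwrite(f"pics/{n}0.png",vision.camera(n))
    i=vision.camera_info(n);print(n,{k:np.round(v,4).tolist() for k,v in i.items() if k in("K","rvec","tvec")})
E
```

```text
pics
{'time': 0.0, 'joint_pos': [-1.327, 0.478, 0.022, 1.556, -0.012, 1.109, -0.083], 'joint_vel': [-0.001, 0.0, 0.0, -0.002, 0.0, 0.002, -0.0], 'effort': [0.0, -59.643, 1.608, -28.12, 0.012, 0.009, 0.0], 'tool_pos': [0.232, 0.633, 0.23], 'eef_rot': [[-0.939, 0.345, -0.001], [0.345, 0.939, -0.002], [-0.0, -0.002, -1.0]], 'wrist_force': [0.04, 0.453, -0.277], 'moment': [0.01, -0.005, -0.064], 'finger_force': 0.0, 'opening': 1.001}
top {'K': [[364.2715, 0.0, 257.9595], [0.0, 364.2715, 187.9224], [0.0, 0.0, 1.0]], 'rvec': [2.1523, -2.1545, 0.1562], 'tvec': [0.0689, 0.5866, 0.9757]}
side {'K': [[446.174, 0.0, 255.7982], [0.0, 446.174, 194.5116], [0.0, 0.0, 1.0]], 'rvec': [0.6657, -2.7423, 0.9525], 'tvec': [0.5528, 0.2072, 1.0312]}
wrist {'K': [[322.4112, 0.0, 257.6708], [0.0, 322.4112, 190.4247], [0.0, 0.0, 1.0]], 'rvec': [-2.3825, -1.6635, -0.2294], 'tvec': [-0.6751, -0.0349, 0.3782]}
```

View pics/top0.png

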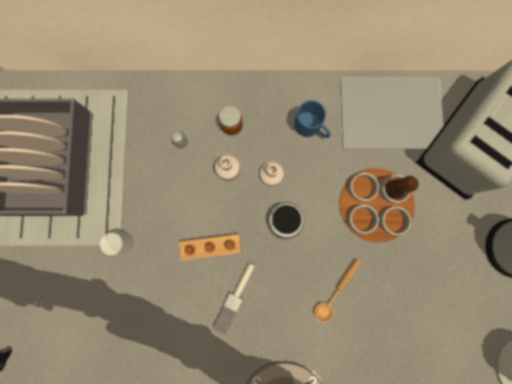

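View pics/side0.png

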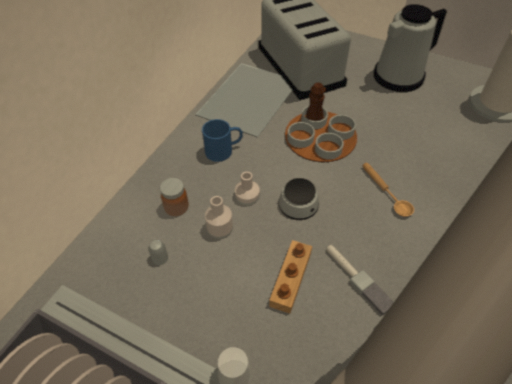

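Two bottles: top view at about (227,167) and (271,173); stand at (210,246), mixer at (286,220), caddy at (378,205). Enlarged crops come next.

```bash
cat > h.py <<'E'
import cv2,numpy as np
from workcell import sensors, vision
def P(n):
    i=vision.camera_info(n);R=cv2.Rodrigues(np.array(i["rvec"],float))[0];t=np.array(i["tvec"],float).ravel();return np.array(i["K"]),R,t
def at(n,u,v,z,cam=None):
    K,R,t=cam or P(n);c=-R.T@t;d=R.T@np.linalg.inv(K)@[u,v,1];return c+d*(z-c[2])/d[2]
def proj(n,p,cam=None):
    K,R,t=cam or P(n);q=K@(R@np.array(p,float)+t);return q[:2]/q[2]
def tri(a,b,na="top",nb="side"):
    A=[];
    for n,(u,v) in((na,a),(nb,b)):
        K,R,t=P(n);M=K@np.c_[R,t];A+=[u*M[2]-M[0],v*M[2]-M[1]]
    x=np.linalg.svd(np.array(A))[2][-1];return x[:3]/x[3]
def crop(img,x0,y0,w,h,s,name):
    cv2.imwrite(name,cv2.resize(img[y0:y0+h,x0:x0+w],None,fx=s,fy=s,interpolation=cv2.INTER_CUBIC))
E
python3 - <<'E'
import cv2
from h import *
crop(cv2.imread("pics/top0.png"),170,140,250,130,3.2,"pics/topc.png")
crop(cv2.imread("pics/side0.png"),190,80,180,240,2.5,"pics/sidec.png")
E
```

```text
(no output)
```

View pics/topc.png

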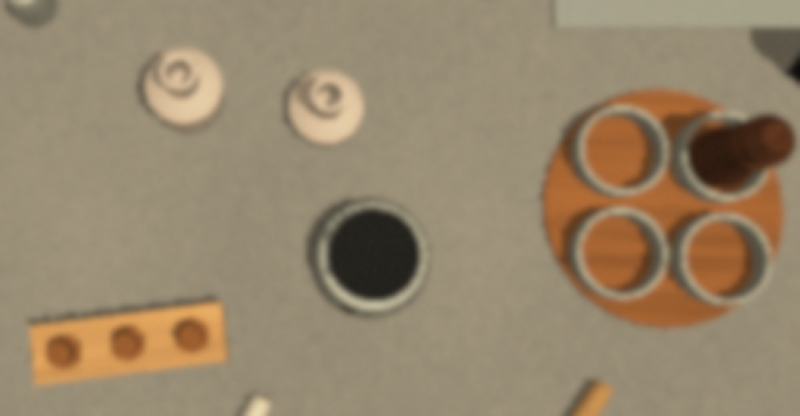

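View pics/sidec.png

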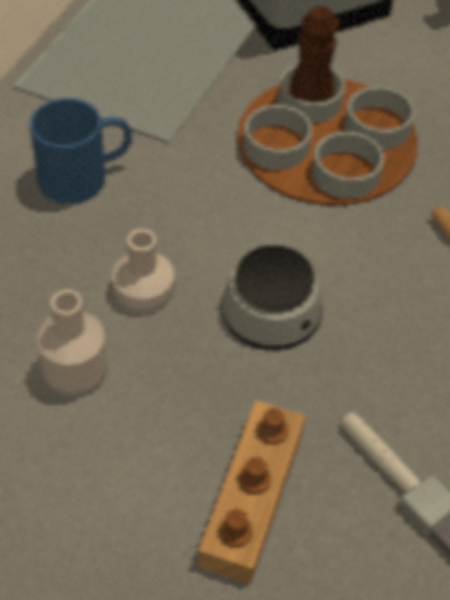

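Run:
```python
from h import *
T=lambda p:(p[0]/3.2+170,p[1]/3.2+140)
S=lambda p:(p[0]/2.5+190,p[1]/2.5+80)
np.set_printoptions(precision=4,suppress=True)
for n,a,b,z in [("L",(182,74),(66,302),.116),("R",(328,95),(142,240),.084),
 ("s0",(64,350),(236,517),.061),("s1",(127,342),(256,464),.061),("s2",(190,334),(273,415),.061),
 ("mix",(373,254),(274,279),.06),
 ("wA",(621,150),(278,130),.036),("wB",(620,252),(349,157),.036),("wC",(723,258),(380,111),.036),("pepper",(774,138),(320,17),.137)]:
    print(n,tri(T(a),S(b)),at("top",*T(a),z),at("side",*S(b),z))
print("cap body L", at("top",*T((184,88)),.05),"R",at("top",*T((326,106)),.025))
```

```text
L [0.6459 0.1513 0.1077] [0.6413 0.1496 0.116 ] [0.6442 0.1569 0.116 ]
R [0.6319 0.0296 0.0794] [0.63   0.0294 0.084 ] [0.6307 0.0332 0.084 ]
s0 [0.4198 0.2522 0.0505] [0.4185 0.2498 0.061 ] [0.419  0.2576 0.061 ]
s1 [0.4258 0.1986 0.0544] [0.425  0.1975 0.061 ] [0.4252 0.2024 0.061 ]
s2 [0.4326 0.1457 0.0566] [0.4315 0.145  0.061 ] [0.4325 0.1486 0.061 ]
mix [ 0.4999 -0.0095  0.0476] [ 0.498  -0.0088  0.06  ] [0.4974 0.0003 0.06  ]
wA [ 0.5921 -0.2317  0.0282] [ 0.59   -0.2296  0.036 ] [ 0.59   -0.2238  0.036 ]
wB [ 0.5017 -0.227   0.0291] [ 0.5007 -0.2251  0.036 ] [ 0.5002 -0.22    0.036 ]
wC [ 0.4972 -0.3172  0.0277] [ 0.4954 -0.3143  0.036 ] [ 0.4959 -0.3079  0.036 ]
pepper [ 0.588  -0.3241  0.1289] [ 0.5853 -0.3209  0.137 ] [ 0.5857 -0.3138  0.137 ]
cap body L [0.6427 0.153  0.05  ] R [0.6313 0.0285 0.025 ]
```

Readings: the left bottle's rim is at z≈.11 (tall) and the right one's at ≈.082 (short). Next I square the tool and look at the stand from close by.

```bash
cat >> h.py <<'E'
def need(x,y,z=None):
    o=sensors.get_obs();R=np.array(o["eef_rot"]);p=np.array(o["tool_pos"])
    d=np.array([x,y,p[2] if z is None else z])-p
    print("pos",p.round(4),"units",(R.T@d/.05).round(3),"yaw_err_deg",np.degrees(np.arctan2(R[0,1],R[1,1])).round(2),"F",np.round(o["wrist_force"],1),"op",round(float(o["opening"]),3),"ff",np.round(o["finger_force"],1),"t",round(float(o["time"]),2))
E
python3 -m jog '{"hand":[1,1,1,1],"delta_pos":[[0,0,0],[0,0,0],[0,0,0],[0,0,0]],"roll":[-1,-1,-1,-0.5]}' 60
python3 -m jog '{"hand":[0.45,0.45,0.45,0.45,0.45],"delta_pos":[[-0.4,-0.97,0],[-0.4,-0.97,0],[-0.4,-0.97,0],[-0.4,-0.97,0],[-0.4,-0.97,0]],"roll":[0,0,0,0,0]}'
python3 -m jog '{"hand":[0.45,0.45,0.45,0.45,0.45],"delta_pos":[[-0.4,-0.97,0],[-0.4,-0.97,0],[-0.4,-0.97,0],[-0.4,-0.97,0],[-0.4,-0.97,0]],"roll":[0,0,0,0,0]}'
python3 -m jog '{"hand":[0.45,0.45],"delta_pos":[[0,0,0],[0,0,0]],"roll":[0,0]}'
python3 - <<'E'
from h import *
need(.432,.147)
i=P("wrist");o=sensors.get_obs();R=np.array(o["eef_rot"]);c=-i[1].T@i[2]
print("cam in tool",R.T@(c-np.array(o["tool_pos"])),R.T@i[1].T)
cv2.imwrite("pics/w1.png",vision.camera("wrist"))
for n,p in dict(s1=(.425,.2,.061),s2=(.432,.147,.061)).items(): print(n,proj("wrist",p))
E
```

```text
time: 0.65
tool_pos: [0.2325, 0.6334, 0.2309]
eef_rot: [[-1.0, -0.0, -0.0], [-0.0, 1.0, -0.001], [0.0, -0.001, -1.0]]
wrist_force: [0.4, 0.3, 0.0]
opening: 0.999
finger_force: 0.0
time: 1.27
tool_pos: [0.3326, 0.3892, 0.2312]
eef_rot: [[-1.0, 0.002, -0.0], [0.002, 1.0, -0.0], [0.0, -0.0, -1.0]]
wrist_force: [-0.3, 0.4, -0.5]
opening: 0.45
finger_force: 0.0
time: 1.9
tool_pos: [0.432, 0.1466, 0.2314]
eef_rot: [[-1.0, 0.002, 0.0], [0.002, 1.0, 0.0], [-0.0, 0.0, -1.0]]
wrist_force: [1.3, 1.1, -0.0]
opening: 0.453
finger_force: 0.0
time: 2.15
tool_pos: [0.4315, 0.1488, 0.2312]
eef_rot: [[-1.0, 0.002, -0.0], [0.002, 1.0, 0.0], [0.0, 0.0, -1.0]]
wrist_force: [0.3, 0.4, 1.1]
opening: 0.447
finger_force: 0.0
pos [0.4315 0.1488 0.2312] units [-0.011 -0.035 -0.   ] yaw_err_deg 0.11 F [0.3 0.4 1.1] op 0.447 ff 0.0 t 2.15
cam in tool [ 0.06909325  0.00080161 -0.14192596] [[-1.41027963e-04 -9.62174955e-01 -2.72432261e-01]
 [ 9.99999917e-01 -2.40136222e-04  3.30449510e-04]
 [-3.83371096e-04 -2.72432192e-01  9.62174908e-01]]
s1 [308.08257041 165.43537482]
s2 [254.28485014 172.41579393]
```

View pics/w1.png

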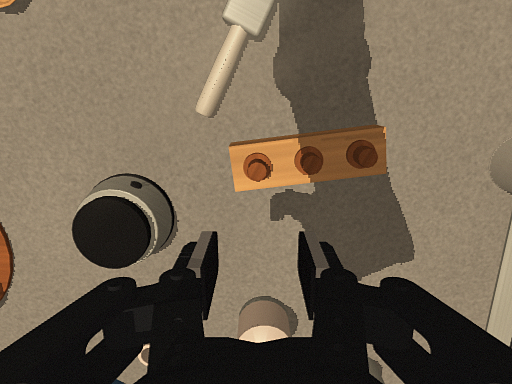

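Run:
```python
from h import *
im=cv2.imread("pics/w1.png")
crop(im,60,115,340,160,2.3,"pics/w1c.png")
print(proj("wrist",(.498,-.004,.06)))
```

```text
[110.5540679  233.79261971]
```

View pics/w1c.png

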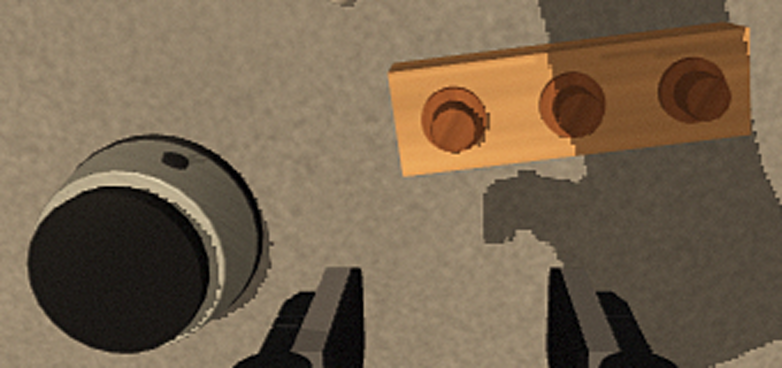

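Grip tops at (257.4,169.8) and (311.3,163.3), pad centre at (111.7,232).

Run:
```python
from h import *
for u,v,z in((257.4,169.8,.061),(311.3,163.3,.061),(111.7,232,.06)): print(at("wrist",u,v,z).round(4))
need(.434,.1495,.075)
```

```text
[0.4294 0.1501 0.061 ]
[0.4229 0.2031 0.061 ]
[ 0.496  -0.0025  0.06  ]
pos [0.4313 0.1494 0.2312] units [-5.600e-02  1.000e-03  3.124e+00] yaw_err_deg 0.02 F [0.2 1.  1.3] op 0.453 ff 0.0 t 2.2
```

```bash
python3 -m jog '{"hand":[0.45,0.45,0.45,0.45,0.45],"delta_pos":[[0,0,0.9],[0,0,0.9],[0,0,0.9],[0,0,0.6],[0,0,0.44]],"roll":[0,0,0,0,0]}' 40
python3 -m jog '{"hand":[0.1,0.1,0.1,0.1],"delta_pos":[[0,0,0],[0,0,0],[0,0,0],[0,0,0]],"roll":[0,0,0,0]}' 40
python3 - <<'E'
from h import *
need(.431,.149,.044)
cv2.imwrite("pics/w2.png",vision.camera("wrist"))
E
```

```text
time: 2.82
tool_pos: [0.4306, 0.1499, 0.0427]
eef_rot: [[-1.0, -0.001, -0.002], [-0.001, 1.0, -0.0], [0.002, -0.0, -1.0]]
wrist_force: [-0.3, -0.0, 0.1]
opening: 0.452
finger_force: 0.0
time: 3.32
tool_pos: [0.4322, 0.1487, 0.045]
eef_rot: [[-1.0, 0.002, 0.001], [0.002, 1.0, 0.001], [-0.001, 0.001, -1.0]]
wrist_force: [0.4, -0.7, -0.0]
opening: 0.212
finger_force: 39.0
pos [0.4322 0.1487 0.045 ] units [0.024 0.007 0.021] yaw_err_deg 0.1 F [ 0.4 -0.7 -0. ] op 0.212 ff 39.0 t 3.33
```

View pics/w2.png

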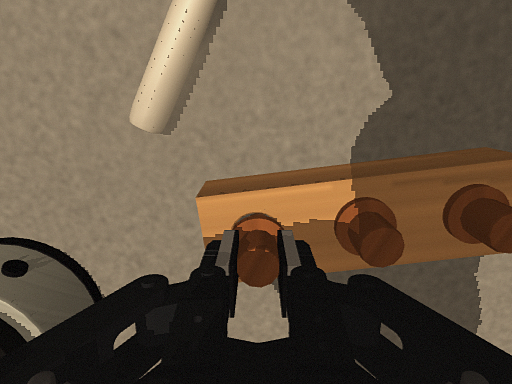

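Gripped: the stopper sits between the pads at (258,255). Lift and go over the tall bottle.

```bash
python3 -m jog '{"hand":[0.1,0.1,0.1,0.1,0.1],"delta_pos":[[0,0,-0.6],[0,0,-0.9],[0,0,-0.9],[0,0,-0.9],[-0.4,0,0]],"roll":[0,0,0,0,0]}' 40
python3 -m jog '{"hand":[0.1,0.1,0.1,0.1,0.1],"delta_pos":[[-0.9,0,0],[-0.9,0.08,0],[-0.9,0,0],[-0.9,0,0],[-0.2,0,0]],"roll":[0,0,0,0,0]}' 40
python3 -m jog '{"hand":[0.1,0.1],"delta_pos":[[0,0,0],[0,0,0]],"roll":[0,0]}' 40
python3 - <<'E'
from h import *
need(.643,.153,.21)
im=vision.camera("wrist");cv2.imwrite("pics/w3.png",im)
p=sensors.get_obs()["tool_pos"]
print(proj("wrist",(.643,.153,.116)),proj("wrist",(p[0],p[1],p[2]-.037)))
t=vision.camera("top");cv2.imwrite("pics/top1.png",t)
E
```

```text
time: 4.0
tool_pos: [0.4532, 0.1493, 0.2132]
eef_rot: [[-1.0, 0.001, 0.006], [0.001, 1.0, 0.004], [-0.006, 0.004, -1.0]]
wrist_force: [0.4, -0.8, -0.2]
opening: 0.217
finger_force: 39.1
time: 4.62
tool_pos: [0.6437, 0.1513, 0.209]
eef_rot: [[-1.0, 0.003, 0.001], [0.003, 1.0, -0.001], [-0.001, -0.001, -1.0]]
wrist_force: [-0.5, -0.5, -0.3]
opening: 0.216
finger_force: 39.1
time: 4.88
tool_pos: [0.6404, 0.1521, 0.2093]
eef_rot: [[-1.0, 0.001, -0.001], [0.001, 1.0, 0.0], [0.001, 0.0, -1.0]]
wrist_force: [0.0, -0.2, -1.9]
opening: 0.212
finger_force: 39.1
pos [0.6404 0.1521 0.2093] units [-0.052  0.017 -0.014] yaw_err_deg 0.08 F [ 0.  -0.2 -1.9] op 0.212 ff 39.1 t 4.88
[257.52406533 196.75491486] [256.2050966  220.33718951]
```

View pics/w3.png

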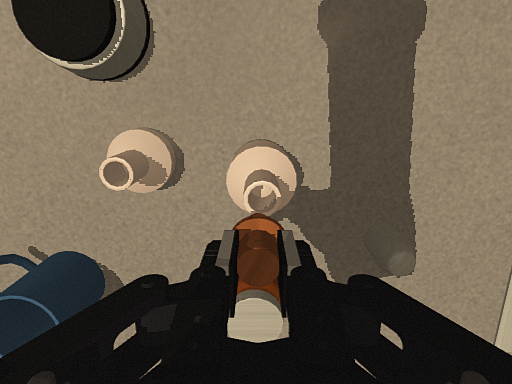

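Run:
```python
from h import *
im=cv2.imread("pics/w3.png")
crop(im,90,125,210,120,3.8,"pics/w3c.png")
```

```text
(no output)
```

View pics/w3c.png

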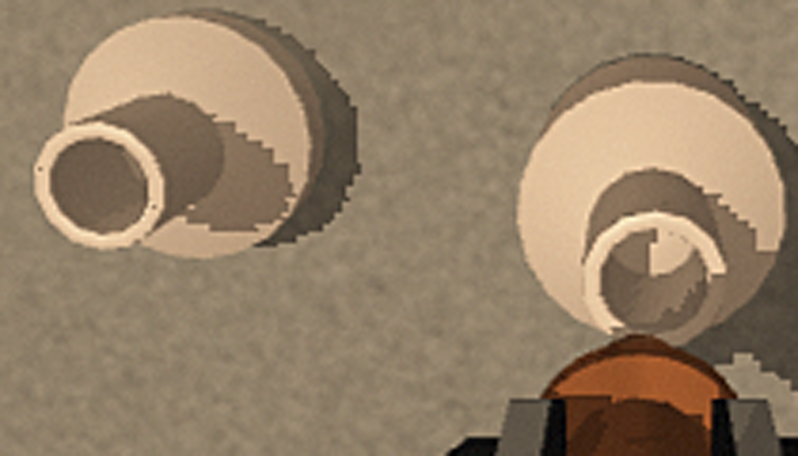

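Run:
```python
from h import *
o=sensors.get_obs();p=o["tool_pos"];cam=P("wrist")
a=np.linspace(0,6.28,200)
for dz,r in((-.037,.007),(-.011,.015),(-.006,.015),(-.011,.010)):
    q=np.array([proj("w",(p[0]+r*np.cos(t),p[1]+r*np.sin(t),p[2]+dz),cam) for t in a]);print(dz,q.min(0),q.max(0))
print(at("w",262.4,198.2,.116,cam),at("w",116,173.7,.084,cam))
```

```text
-0.037 [244.41982983 209.19827294] [268.05642353 231.34558175]
-0.011 [226.91468483 211.10906926] [285.20906823 264.85157807]
-0.006 [226.00375526 214.53487713] [286.03980438 269.67319119]
-0.011 [236.63412537 220.43874698] [275.49351249 256.25509311]
[0.64439449 0.15675664 0.116     ] [0.63229885 0.03281828 0.084     ]
```

```bash
python3 -m jog '{"hand":[0.1,0.1,0.1,0.1,0.1],"delta_pos":[[-0.03,0.07,0],[0,0,0.5],[0,0,0.5],[0,0,0.2],[0,0,0]],"roll":[0,0,0,0,0]}' 40
python3 -m jog '{"hand":[0.1,0.1,0.1,0.1],"delta_pos":[[0,0,0.1],[0,0,0.1],[0,0,0],[0,0,0]],"roll":[0,0,0,0]}' 40
python3 - <<'E'
from h import *
need(.642,.1556,.127)
o=sensors.get_obs();print(o["moment"])
im=vision.camera("wrist");crop(im,150,120,220,160,3.5,"pics/w4.png")
E
```

```text
time: 5.6
tool_pos: [0.6429, 0.1556, 0.149]
eef_rot: [[-1.0, 0.002, -0.001], [0.002, 1.0, -0.0], [0.001, -0.0, -1.0]]
wrist_force: [0.4, -0.6, 0.3]
opening: 0.217
finger_force: 39.1
time: 6.1
tool_pos: [0.6434, 0.1554, 0.1395]
eef_rot: [[-1.0, 0.002, 0.0], [0.002, 1.0, 0.0], [-0.0, 0.0, -1.0]]
wrist_force: [-0.1, 0.3, 0.3]
opening: 0.216
finger_force: 39.1
pos [0.6434 0.1554 0.1395] units [0.027 0.003 0.25 ] yaw_err_deg 0.11 F [-0.1  0.3  0.3] op 0.216 ff 39.1 t 6.1
[-0.05016756 -0.0491741  -0.00101603]
```

View pics/w4.png

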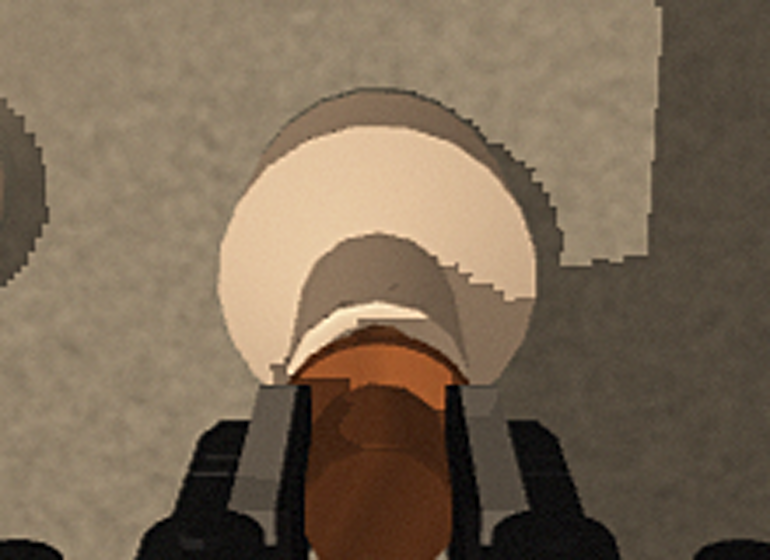

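The plug is in the bore and centred. Push home.

```bash
python3 -m jog '{"hand":[0.1,0.1,0.1,0.1],"delta_pos":[[0,0,0.1],[0,0,0.1],[0,0,0.04],[0,0,0]],"roll":[0,0,0,0]}' 40
python3 -m jog '{"hand":[0.1,0.1],"delta_pos":[[0,0,0.04],[0,0,0]],"roll":[0,0]}' 40
python3 -m jog '{"hand":[0.1,0.1],"delta_pos":[[0,0,0.04],[0,0,0]],"roll":[0,0]}' 40
```

```text
time: 6.65
tool_pos: [0.643, 0.1554, 0.1269]
eef_rot: [[-1.0, 0.002, -0.001], [0.002, 1.0, -0.0], [0.001, -0.0, -1.0]]
wrist_force: [-0.2, -0.7, 0.1]
opening: 0.211
finger_force: 39.1
time: 6.9
tool_pos: [0.6435, 0.1555, 0.1255]
eef_rot: [[-1.0, 0.002, 0.001], [0.002, 1.0, 0.0], [-0.001, 0.0, -1.0]]
wrist_force: [-0.0, 0.2, 1.3]
opening: 0.216
finger_force: 39.5
time: 7.15
tool_pos: [0.6441, 0.1555, 0.1254]
eef_rot: [[-1.0, 0.002, 0.002], [0.002, 1.0, 0.001], [-0.002, 0.001, -1.0]]
wrist_force: [-3.6, -0.9, 12.0]
opening: 0.214
finger_force: 40.4
```

```bash
python3 -m jog '{"hand":[0.1,0.1],"delta_pos":[[0,0,0.04],[0,0,0]],"roll":[0,0]}' 40
python3 -m jog '{"hand":[0.1,0.45,0.45,0.45],"delta_pos":[[0,0,-0.08],[0,0,0],[0,0,0],[0,0,0]],"roll":[0,0,0,0]}'
python3 -m jog '{"hand":[0.45,0.45,0.45],"delta_pos":[[0,0,-0.6],[0,0,-0.9],[0,0,-0.5]],"roll":[0,0,0]}'
python3 - <<'E'
from h import *
need(.4240,.2015,.21)
im=vision.camera("wrist");crop(im,150,100,220,170,3.5,"pics/w5.png")
cv2.imwrite("pics/w5f.png",im)
E
```

```text
time: 7.4
tool_pos: [0.6453, 0.1557, 0.1255]
eef_rot: [[-1.0, 0.002, 0.005], [0.002, 1.0, 0.002], [-0.005, 0.002, -1.0]]
wrist_force: [-5.2, -1.3, 22.3]
opening: 0.215
finger_force: 41.4
time: 7.9
tool_pos: [0.6429, 0.1554, 0.1247]
eef_rot: [[-1.0, 0.002, -0.001], [0.002, 1.0, -0.0], [0.001, -0.0, -1.0]]
wrist_force: [0.1, -0.7, 0.2]
opening: 0.449
finger_force: 0.0
time: 8.28
tool_pos: [0.6441, 0.1554, 0.2275]
eef_rot: [[-1.0, 0.002, 0.002], [0.002, 1.0, 0.001], [-0.002, 0.001, -1.0]]
wrist_force: [0.7, -0.2, -0.0]
opening: 0.448
finger_force: 0.0
pos [0.6441 0.1554 0.2275] units [4.404 0.912 0.339] yaw_err_deg 0.12 F [ 0.7 -0.2 -0. ] op 0.448 ff 0.0 t 8.28
```

View pics/w5.png

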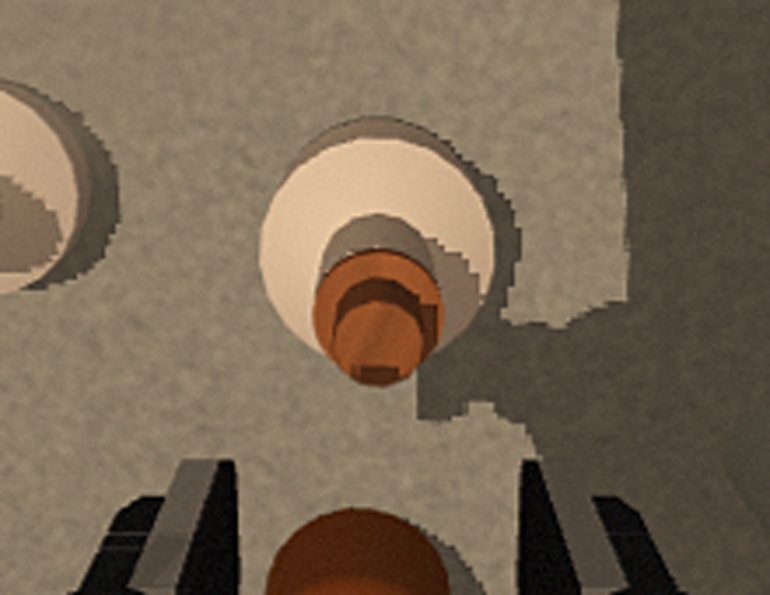

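The stopper is fully seated: the flange sits flush on the rim at crop (378,310). Next, the second stopper.

```bash
python3 -m jog '{"hand":[0.45,0.45,0.45,0.45,0.45],"delta_pos":[[0.87,0.184,0],[0.87,0.184,0],[0.87,0.184,0],[0.87,0.184,0],[0.87,0.184,0]],"roll":[0,0,0,0,0]}'
python3 -m jog '{"hand":[0.45,0.45,0.45,0.45],"delta_pos":[[0,0,0],[0,0,0.9],[0,0,0.9],[0,0,0]],"roll":[0,0,0,0]}'
python3 - <<'E'
from h import *
need(.4265,.2015,.044)
im=vision.camera("wrist");cv2.imwrite("pics/w6.png",im)
t=vision.camera("top");cv2.imwrite("pics/top2.png",t)
p=cv2.imread("pics/top0.png")
d=cv2.absdiff(t,p).max(2)[150:200,250:295]; print("short diff",(d>25).sum()); d=cv2.absdiff(t,p).max(2)[150:190,205:245]; print("tall diff",(d>25).sum())
E
```

```text
time: 8.95
tool_pos: [0.4242, 0.202, 0.2249]
eef_rot: [[-1.0, 0.002, -0.0], [0.002, 1.0, -0.0], [0.0, -0.0, -1.0]]
wrist_force: [0.8, 0.6, 0.2]
opening: 0.452
finger_force: 0.0
time: 9.45
tool_pos: [0.4244, 0.2002, 0.1328]
eef_rot: [[-1.0, 0.003, -0.005], [0.003, 1.0, -0.004], [0.005, -0.004, -1.0]]
wrist_force: [-0.2, 0.0, 0.2]
opening: 0.453
finger_force: 0.0
pos [0.4244 0.2002 0.1328] units [-0.052  0.034  1.775] yaw_err_deg 0.14 F [-0.2  0.   0.2] op 0.453 ff 0.0 t 9.45
short diff 0
tall diff 131
```

```bash
python3 -m jog '{"hand":[0.45,0.45,0.45,0.45],"delta_pos":[[-0.03,0.02,0.6],[0,0,0.7],[0,0,0.45],[0,0,0]],"roll":[0,0,0,0]}'
python3 -m jog '{"hand":[0.1,0.1,0.1,0.1],"delta_pos":[[0,0,0],[0,0,0],[0,0,0],[0,0,0]],"roll":[0,0,0,0]}' 40
python3 -m jog '{"hand":[0.1,0.1,0.1,0.1,0.1],"delta_pos":[[0,0,-0.5],[0,0,-0.9],[0,0,-0.9],[0,0,-0.9],[0,0,0]],"roll":[0,0,0,0,0]}' 40
python3 - <<'E'
from h import *
need(.632,.0315,.19)
E
```

```text
time: 10.05
tool_pos: [0.428, 0.203, 0.0483]
eef_rot: [[-1.0, 0.002, 0.0], [0.002, 1.0, 0.0], [-0.0, 0.0, -1.0]]
wrist_force: [0.1, 0.1, 0.5]
opening: 0.45
finger_force: 0.0
time: 10.55
tool_pos: [0.4288, 0.2036, 0.0496]
eef_rot: [[-1.0, 0.002, 0.003], [0.002, 1.0, 0.002], [-0.003, 0.002, -1.0]]
wrist_force: [-1.3, -0.1, 6.2]
opening: 0.21
finger_force: 38.9
time: 11.18
tool_pos: [0.4296, 0.2041, 0.2122]
eef_rot: [[-1.0, 0.002, 0.007], [0.002, 1.0, 0.006], [-0.007, 0.006, -1.0]]
wrist_force: [0.0, -0.1, -0.2]
opening: 0.209
finger_force: 39.1
pos [0.4296 0.2041 0.2122] units [-4.051 -3.446  0.455] yaw_err_deg 0.12 F [ 0.  -0.1 -0.2] op 0.209 ff 39.1 t 11.18
```

```bash
python3 -m jog '{"hand":[0.1,0.1,0.1,0.1,0.1],"delta_pos":[[-0.8,-0.69,0],[-0.8,-0.69,0],[-0.8,-0.69,0],[-0.8,-0.69,0],[-0.8,-0.69,0]],"roll":[0,0,0,0,0]}' 40
python3 -m jog '{"hand":[0.1,0.1],"delta_pos":[[0,0,0.4],[0,0,0]],"roll":[0,0]}' 40
python3 - <<'E'
from h import *
need(.632,.0315,.19)
im=vision.camera("wrist");cv2.imwrite("pics/w7f.png",im);crop(im,150,110,220,170,3.5,"pics/w7.png")
o=sensors.get_obs();p=o["tool_pos"];cam=P("wrist")
a=np.linspace(0,6.28,200)
for c,dz,r in((p,-.037,.007),(p,-.011,.015),(p,-.006,.015),((.6323,.0328,.084),0,.015)):
    q=np.array([proj("w",(c[0]+r*np.cos(t),c[1]+r*np.sin(t),c[2]+dz),cam) for t in a]);print(dz,((q.min(0)-[150,110])*3.5).round(),((q.max(0)-[150,110])*3.5).round())
E
```

```text
time: 11.8
tool_pos: [0.6278, 0.0289, 0.2074]
eef_rot: [[-1.0, 0.001, -0.001], [0.001, 1.0, 0.0], [0.001, 0.0, -1.0]]
wrist_force: [0.5, 0.6, 0.7]
opening: 0.208
finger_force: 39.1
time: 12.05
tool_pos: [0.6255, 0.0296, 0.1857]
eef_rot: [[-1.0, 0.003, -0.004], [0.003, 1.0, -0.001], [0.004, -0.001, -1.0]]
wrist_force: [0.0, -0.6, 0.3]
opening: 0.212
finger_force: 39.1
pos [0.6255 0.0296 0.1857] units [-0.13   0.039 -0.086] yaw_err_deg 0.15 F [ 0.  -0.6  0.3] op 0.212 ff 39.1 t 12.05
-0.037 [330. 348.] [413. 425.]
-0.011 [269. 354.] [473. 542.]
-0.006 [266. 366.] [476. 559.]
0 [318. 244.] [450. 371.]
```

View pics/w7.png

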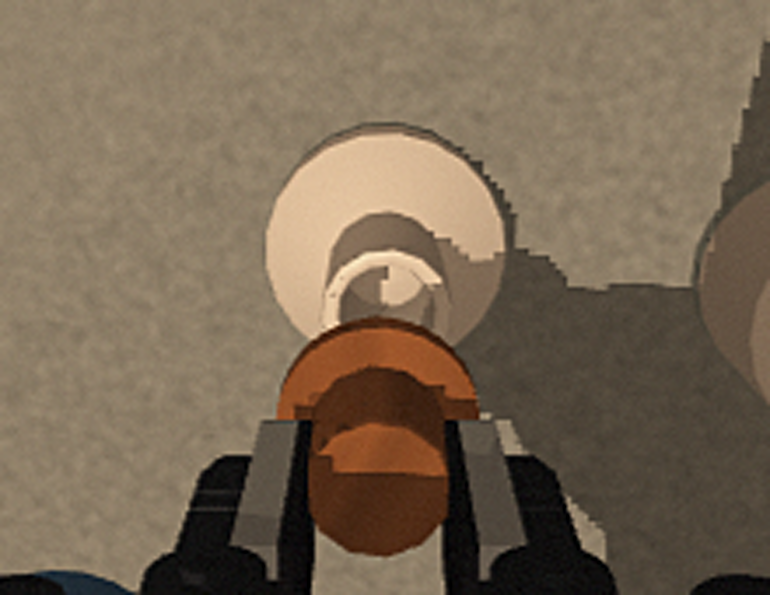

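Run:
```python
from h import *
p=np.array([.6255,.0296,.1857]);cam=P("wrist");a=np.linspace(0,6.28,200)
def ext(c,r): 
    q=np.array([proj("w",(c[0]+r*np.cos(t),c[1]+r*np.sin(t),c[2]),cam) for t in a]);q=(q-[150,110])*3.5;return np.r_[q.min(0),q.max(0)].round()
for dx in(0,-.002,-.004,-.006):
  for dz in(-.011,-.0155):
    print(dx,dz,"flangeB",ext(p+[dx,.0012,dz],.015),"flangeT",ext(p+[dx,.0012,dz+.005],.015),"gripT",ext(p+[dx,.0012,dz+.027],.010))
```

```text
0 -0.011 flangeB [273. 348. 476. 536.] flangeT [270. 360. 479. 552.] gripT [295. 459. 455. 604.]
0 -0.0155 flangeB [276. 338. 474. 522.] flangeT [273. 349. 477. 537.] gripT [297. 444. 452. 585.]
-0.002 -0.011 flangeB [273. 335. 477. 524.] flangeT [270. 346. 480. 540.] gripT [294. 444. 455. 590.]
-0.002 -0.0155 flangeB [276. 325. 474. 510.] flangeT [273. 336. 477. 525.] gripT [297. 429. 453. 571.]
-0.004 -0.011 flangeB [273. 322. 477. 512.] flangeT [270. 333. 480. 528.] gripT [294. 429. 455. 575.]
-0.004 -0.0155 flangeB [275. 313. 474. 498.] flangeT [272. 323. 477. 513.] gripT [296. 414. 453. 557.]
-0.006 -0.011 flangeB [272. 309. 477. 500.] flangeT [269. 319. 480. 515.] gripT [293. 413. 455. 561.]
-0.006 -0.0155 flangeB [275. 300. 475. 486.] flangeT [272. 310. 477. 501.] gripT [296. 400. 453. 544.]
```

The stopper is held upright, 3.7 mm off centre in the hand and 4.5 mm lower than the first; correct for that and insert.

```bash
python3 -m jog '{"hand":[0.1,0.1,0.1,0.1,0.1],"delta_pos":[[-0.19,0.05,0],[0,0,0.5],[0,0,0.5],[0,0,0],[0,0,0]],"roll":[0,0,0,0,0]}' 40
python3 - <<'E'
from h import *
need(.6367,.0322,.118)
E
```

```text
time: 12.72
tool_pos: [0.6375, 0.0329, 0.1392]
eef_rot: [[-1.0, 0.001, 0.002], [0.001, 1.0, 0.0], [-0.002, 0.0, -1.0]]
wrist_force: [0.6, -0.2, -0.3]
opening: 0.21
finger_force: 39.1
pos [0.6375 0.0329 0.1392] units [ 0.016 -0.014  0.424] yaw_err_deg 0.07 F [ 0.6 -0.2 -0.3] op 0.21 ff 39.1 t 12.72
```

```bash
python3 -m jog '{"hand":[0.1,0.1,0.1,0.1,0.1],"delta_pos":[[0,0,0.2],[0,0,0.15],[0,0,0.1],[0,0,0.1],[0,0,0]],"roll":[0,0,0,0,0]}' 40
python3 -m jog '{"hand":[0.1,0.1,0.1,0.1],"delta_pos":[[0,0,0.1],[0,0,0.1],[0,0,0.06],[0,0,0]],"roll":[0,0,0,0]}' 40
python3 -m jog '{"hand":[0.1,0.1],"delta_pos":[[0,0,0.04],[0,0,0]],"roll":[0,0]}' 40
```

```text
time: 13.35
tool_pos: [0.6362, 0.0324, 0.1098]
eef_rot: [[-1.0, 0.002, -0.001], [0.002, 1.0, -0.0], [0.001, -0.0, -1.0]]
wrist_force: [0.8, 0.3, 0.4]
opening: 0.205
finger_force: 39.1
time: 13.85
tool_pos: [0.6376, 0.0324, 0.0998]
eef_rot: [[-1.0, 0.002, 0.002], [0.002, 1.0, 0.001], [-0.002, 0.001, -1.0]]
wrist_force: [-5.4, 0.1, 17.9]
opening: 0.211
finger_force: 40.9
time: 14.1
tool_pos: [0.6386, 0.0325, 0.0998]
eef_rot: [[-1.0, 0.002, 0.004], [0.002, 1.0, 0.002], [-0.004, 0.002, -1.0]]
wrist_force: [-7.5, -0.3, 29.3]
opening: 0.209
finger_force: 42.1
```

```bash
python3 -m jog '{"hand":[0.1,0.6,0.6,0.6],"delta_pos":[[0,0,-0.12],[0,0,0],[0,0,0],[0,0,0]],"roll":[0,0,0,0]}'
python3 -m jog '{"hand":[0.6,0.6,0.6,0.6,0.6],"delta_pos":[[0,0,-0.6],[0,0,-0.9],[0,0,-0.7],[0,0.8,0],[0,0.8,0]],"roll":[0,0,0,0,0]}'
python3 -m jog '{"hand":[0.6,0.6],"delta_pos":[[-0.1,0.8,0],[0,0,0]],"roll":[0,0]}'
python3 - <<'E'
from h import *
need(.645,.156,.08)
im=vision.camera("wrist");cv2.imwrite("pics/w8f.png",im);crop(im,90,90,280,200,2.8,"pics/w8.png")
cam=P("wrist")
print((proj("w",(.6444,.1568,.143),cam)-[90,90])*2.8,(proj("w",(.6333,.0334,.111),cam)-[90,90])*2.8)
E
```

```text
time: 14.6
tool_pos: [0.6362, 0.0325, 0.1006]
eef_rot: [[-1.0, 0.002, -0.001], [0.002, 1.0, -0.0], [0.001, -0.0, -1.0]]
wrist_force: [-0.0, -0.5, -0.0]
opening: 0.597
finger_force: 0.0
time: 15.22
tool_pos: [0.6369, 0.1129, 0.2117]
eef_rot: [[-1.0, 0.003, 0.001], [0.003, 1.0, 0.0], [-0.001, 0.0, -1.0]]
wrist_force: [-0.8, 0.7, -1.3]
opening: 0.599
finger_force: 0.0
time: 15.48
tool_pos: [0.6411, 0.1578, 0.2104]
eef_rot: [[-1.0, -0.005, -0.001], [-0.005, 1.0, 0.002], [0.001, 0.002, -1.0]]
wrist_force: [-0.5, -0.2, 0.4]
opening: 0.603
finger_force: 0.0
pos [0.6411 0.1578 0.2104] units [-0.081 -0.042  2.608] yaw_err_deg -0.29 F [-0.5 -0.2  0.4] op 0.603 ff 0.0 t 15.47
[475.11978817 331.97704501] [ 26.95507202 255.48065995]
```

View pics/w8.png

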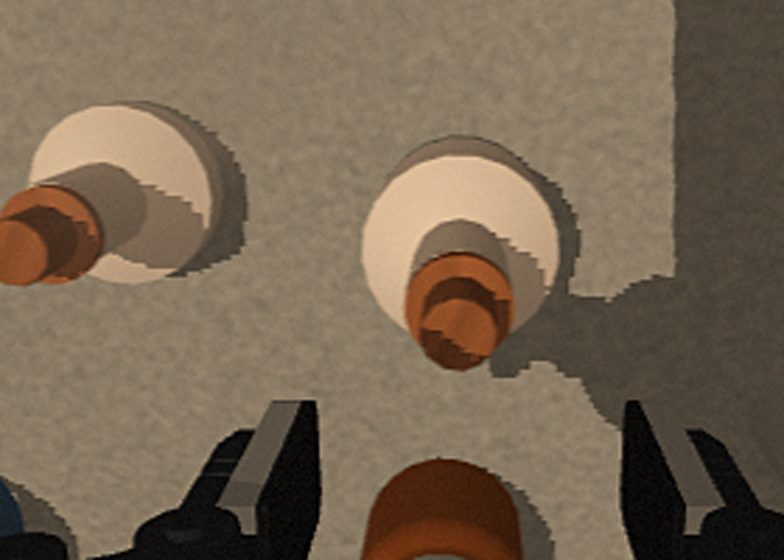

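Both stoppers are seated, tall grip top at crop (461,330), but the arm was still settling. I remeasure by code now that it is still.

Run:
```python
from h import *
cam=P("wrist");im=vision.camera("wrist");cam2=P("wrist");cv2.imwrite("pics/w9f.png",im)
need(.645,.156,.08)
# brown mask of stoppers
h=cv2.cvtColor(im,cv2.COLOR_BGR2HSV);m=((h[...,0]<15)&(h[...,1]>150)).astype(np.uint8)
n,l,s,c=cv2.connectedComponentsWithStats(m)
for k in range(1,n):
    if s[k,4]>300: print(s[k],c[k])
a=np.linspace(0,6.28,100)
for C in((.6444,.1568,.116),(.6333,.0334,.084)):
    q=np.array([proj("w",(C[0]+r*np.cos(t),C[1]+r*np.sin(t),C[2]+z),cam2) for t in a for r,z in((.015,0),(.015,.005),(.01,.027))]);print("pred",q.min(0),q.max(0))
```

```text
pos [0.6415 0.1524 0.2107] units [-0.072  0.075  2.614] yaw_err_deg 0.06 F [-1.2 -0.8 -0.1] op 0.602 ff 0.0 t 15.57
[ 88 156  43  36 849] [106.70906949 175.598351  ]
[ 239  180   40   42 1249] [258.42273819 199.69415532]
[ 221  254   60   56 1898] [251.57007376 276.53319283]
pred [242.56662118 177.71519276] [282.45257727 221.78999881]
pred [ 89.67331732 156.13716238] [135.03932159 193.69241226]
```

```bash
python3 -m jog '{"hand":[0.6,0.6,0.6,0.6,0.6],"delta_pos":[[-0.07,0.05,0.9],[0,0,0.8],[0,0,0.5],[0,0,0.4],[0,0,0]],"roll":[0,0,0,0,0]}'
python3 -m jog '{"hand":[0.2,0.2,0.2,0.2],"delta_pos":[[0,0,0],[0,0,0],[0,0,0],[0,0,0]],"roll":[0,0,0,0]}' 80
python3 - <<'E'
from h import *
need(.497,-.0035,.08)
E
```

```text
time: 16.2
tool_pos: [0.6444, 0.1536, 0.08]
eef_rot: [[-1.0, 0.003, -0.003], [0.003, 1.0, -0.001], [0.003, -0.001, -1.0]]
wrist_force: [-0.7, 0.5, 1.0]
opening: 0.602
finger_force: 0.0
time: 16.7
tool_pos: [0.6464, 0.1553, 0.0828]
eef_rot: [[-1.0, 0.002, 0.003], [0.002, 1.0, 0.001], [-0.003, 0.001, -1.0]]
wrist_force: [0.8, -0.7, 6.3]
opening: 0.337
finger_force: 79.2
pos [0.6464 0.1553 0.0828] units [ 2.982 -3.181  0.045] yaw_err_deg 0.1 F [ 0.8 -0.7  6.3] op 0.337 ff 79.2 t 16.7
```

```bash
python3 -m jog '{"hand":[0.2,0.2,0.2,0.2,0.2],"delta_pos":[[0,0,-0.3],[0,0,-0.6],[0,0,-0.6],[0,0,-0.4],[0,0,0]],"roll":[0,0,0,0,0]}' 80
python3 -m jog '{"hand":[0.2,0.2,0.2,0.2,0.2],"delta_pos":[[0.6,0,0],[0.8,0,0],[0.8,-0.2,0],[0.55,-0.6,0],[0.2,-0.8,0]],"roll":[0,0,0,0,0]}' 80
python3 -m jog '{"hand":[0.2,0.2,0.2,0.2,0.2],"delta_pos":[[0,-0.8,0],[0,-0.6,0],[0,-0.2,0],[0,0,0],[0,0,0]],"roll":[0,0,0,0,0]}' 80
python3 - <<'E'
from h import *
need(.497,-.0035,.145)
im=vision.camera("wrist");cv2.imwrite("pics/w10f.png",im);cam=P("wrist")
cv2.imwrite("pics/side10.png",vision.camera("side"));cv2.imwrite("pics/top10.png",vision.camera("top"))
h=cv2.cvtColor(im,cv2.COLOR_BGR2HSV)
# bottle body outline pred if centred on the hand
p=np.array(sensors.get_obs()["tool_pos"]);print(p)
a=np.linspace(0,6.28,100)
q=np.array([proj("w",(p[0]+.033*np.cos(t),p[1]+.033*np.sin(t),p[2]-.0828+.06),cam) for t in a]);print("body top pred",q.min(0),q.max(0))
q=np.array([proj("w",(.497+.04*np.cos(t),-.0035+.04*np.sin(t),.06),cam) for t in a]);print("pad pred",q.min(0),q.max(0))
for v in range(60,240,12): print(v,[int(x) for x in cv2.cvtColor(im,cv2.COLOR_BGR2GRAY)[v,160:360:10]])
E
```

```text
time: 17.32
tool_pos: [0.646, 0.1551, 0.1779]
eef_rot: [[-1.0, 0.002, 0.003], [0.002, 1.0, 0.001], [-0.003, 0.001, -1.0]]
wrist_force: [-0.0, -0.2, -3.5]
opening: 0.336
finger_force: 79.4
time: 17.95
tool_pos: [0.4947, 0.0753, 0.1749]
eef_rot: [[-1.0, -0.001, -0.003], [-0.001, 1.0, -0.0], [0.003, -0.0, -1.0]]
wrist_force: [1.0, -0.7, -3.7]
opening: 0.341
finger_force: 79.5
time: 18.58
tool_pos: [0.4974, -0.0033, 0.1759]
eef_rot: [[-1.0, -0.0, -0.001], [-0.0, 1.0, 0.0], [0.001, 0.0, -1.0]]
wrist_force: [1.0, 1.3, -3.4]
opening: 0.337
finger_force: 79.5
pos [ 0.4974 -0.0033  0.1759] units [ 0.007 -0.005  0.619] yaw_err_deg -0.01 F [ 1.   1.3 -3.4] op 0.337 ff 79.5 t 18.57
[ 0.49748502 -0.00361414  0.17617321]
body top pred [195.36090558 171.16839091] [315.54985085 282.98616497]
pad pred [207.90529435 136.72410503] [304.58956137 230.25556792]
60 [123, 129, 134, 127, 127, 126, 129, 130, 129, 127, 127, 124, 124, 124, 131, 120, 124, 127, 125, 127]
72 [125, 133, 129, 124, 122, 128, 131, 129, 131, 121, 129, 128, 128, 128, 129, 121, 124, 133, 129, 129]
84 [131, 135, 136, 135, 133, 125, 128, 1
[... 576 characters left out ...]
156 [133, 133, 131, 139, 135, 172, 24, 24, 94, 112, 109, 105, 12, 77, 75, 128, 128, 130, 123, 129]
168 [137, 135, 131, 133, 82, 17, 23, 121, 113, 106, 103, 100, 98, 94, 93, 63, 128, 130, 126, 126]
180 [134, 137, 129, 132, 108, 18, 112, 197, 198, 196, 195, 193, 188, 187, 90, 69, 68, 128, 127, 126]
192 [145, 132, 143, 129, 133, 205, 199, 200, 199, 201, 197, 191, 190, 185, 182, 72, 72, 67, 71, 126]
204 [132, 133, 132, 131, 130, 198, 200, 200, 201, 201, 198, 192, 190, 183, 180, 178, 72, 70, 69, 68]
216 [134, 138, 130, 128, 194, 195, 201, 200, 215, 111, 108, 104, 190, 184, 179, 175, 72, 70, 69, 67]
228 [130, 134, 128, 135, 194, 193, 201, 117, 120, 116, 106, 101, 93, 112, 114, 112, 75, 67, 70, 73]
```

```bash
python3 -m jog '{"hand":[0.2,0.2,0.2,0.2,0.2],"delta_pos":[[0,0,0.35],[0,0,0.25],[0,0,0.1],[0,0,0.1],[0,0,0]],"roll":[0,0,0,0,0]}' 80
python3 -m jog '{"hand":[0.2,0.2],"delta_pos":[[0,0,0.05],[0,0,0]],"roll":[0,0]}' 80
python3 -m jog '{"hand":[0.2,0.2],"delta_pos":[[0,0,0.04],[0,0,0]],"roll":[0,0]}' 80
```

```text
time: 19.35
tool_pos: [0.4973, -0.0044, 0.1365]
eef_rot: [[-1.0, 0.002, -0.0], [0.002, 1.0, 0.001], [0.0, 0.001, -1.0]]
wrist_force: [-2.7, 1.2, 3.2]
opening: 0.337
finger_force: 80.3
time: 19.6
tool_pos: [0.4978, -0.0046, 0.1348]
eef_rot: [[-1.0, 0.002, 0.001], [0.002, 1.0, 0.001], [-0.001, 0.001, -1.0]]
wrist_force: [-6.0, 2.3, 10.9]
opening: 0.334
finger_force: 81.0
time: 19.85
tool_pos: [0.4984, -0.0045, 0.1346]
eef_rot: [[-1.0, 0.002, 0.002], [0.002, 1.0, 0.002], [-0.002, 0.002, -1.0]]
wrist_force: [-10.6, 2.1, 30.4]
opening: 0.334
finger_force: 82.8
```

```bash
python3 -m jog '{"hand":[0.2,0.2,0.2,0.2,0.2],"delta_pos":[[0,0,-0.02],[0,0,0],[0,0,0],[0,0,0],[0,0,0]],"roll":[0,0,0,0,0]}' 80
python3 -m jog '{"hand":[0.2,0.2,0.2,0.2,0.2],"delta_pos":[[0,0,0],[0,0,0],[0,0,0],[0,0,0],[0,0,0]],"roll":[0,0,0,0,0]}' 80
python3 -m jog '{"hand":[0.2,0.2,0.2,0.2,0.2],"delta_pos":[[0,0,0],[0,0,0],[0,0,0],[0,0,0],[0,0,0]],"roll":[0,0,0,0,0]}' 80
python3 -m jog '{"hand":[0.2,0.2,0.2,0.2,0.2],"delta_pos":[[0,0,0],[0,0,-0.4],[0,0,-0.5],[0,0,-0.3],[0,0,0]],"roll":[0,0,0,0,0]}' 80
python3 - <<'E'
from h import *
need(.5005,-.224,.176)
E
```

```text
time: 20.48
tool_pos: [0.4981, -0.0045, 0.1347]
eef_rot: [[-1.0, 0.002, 0.001], [0.002, 1.0, 0.001], [-0.001, 0.001, -1.0]]
wrist_force: [-7.3, 2.4, 20.5]
opening: 0.34
finger_force: 81.8
time: 21.1
tool_pos: [0.4981, -0.0045, 0.1347]
eef_rot: [[-1.0, 0.002, 0.001], [0.002, 1.0, 0.001], [-0.001, 0.001, -1.0]]
wrist_force: [-8.0, 2.6, 20.5]
opening: 0.34
finger_force: 81.8
time: 21.72
tool_pos: [0.4981, -0.0046, 0.1347]
eef_rot: [[-1.0, 0.002, 0.001], [0.002, 1.0, 0.001], [-0.001, 0.001, -1.0]]
wrist_force: [-8.5, 2.4, 20.2]
opening: 0.335
finger_force: 81.8
time: 22.35
tool_pos: [0.4983, -0.0049, 0.1935]
eef_rot: [[-1.0, 0.002, 0.003], [0.002, 1.0, 0.0], [-0.003, 0.0, -1.0]]
wrist_force: [-0.6, 0.3, -5.0]
opening: 0.335
finger_force: 79.6
pos [ 0.4983 -0.0049  0.1935] units [-0.051 -4.382  0.349] yaw_err_deg 0.11 F [-0.6  0.3 -5. ] op 0.335 ff 79.6 t 22.35
```

Pressed fully down for about 2 s. Now a spot beside the caddy, where the wrist camera can fit the well rings by code.

```bash
cat > wells.py <<'E'
from h import *
from scipy.optimize import minimize
def circ(c,r,z,cam,n=72):
    a=np.linspace(0,2*np.pi,n);return np.array([proj("w",(c[0]+r*np.cos(t),c[1]+r*np.sin(t),z),cam) for t in a])
def fitwell(im,cam,c0,name):
    h=cv2.cvtColor(im,cv2.COLOR_BGR2HSV);grey=(h[...,1]<90).astype(np.float32)
    k=4;fp=lambda q:(q*k).astype(np.float32).round().astype(np.int32)
    win=np.zeros(im.shape[:2],np.uint8);cv2.fillConvexPoly(win,circ(c0,.042,.036,cam).round().astype(int),1)
    G=cv2.resize(grey,None,fx=k,fy=k,interpolation=cv2.INTER_LINEAR)
    W=cv2.resize(win,None,fx=k,fy=k)
    def model(c):
        M=np.zeros(G.shape,np.uint8);o=np.r_[circ(c,.0395,.036,cam),circ(c,.0395,.006,cam)]
        cv2.fillConvexPoly(M,cv2.convexHull(fp(o)),1)
        a=np.zeros_like(M);b=np.zeros_like(M);cv2.fillConvexPoly(a,fp(circ(c,.0355,.036,cam)),1);cv2.fillConvexPoly(b,fp(circ(c,.0355,.006,cam)),1)
        M[(a&b)>0]=0;return M
    best=min(((np.abs(model((c0[0]+dx,c0[1]+dy))-G)[W>0].mean(),c0[0]+dx,c0[1]+dy) for dx in np.arange(-.008,.0081,.002) for dy in np.arange(-.008,.0081,.002)))
    best=min(((np.abs(model((best[1]+dx,best[2]+dy))-G)[W>0].mean(),best[1]+dx,best[2]+dy) for dx in np.arange(-.0015,.0016,.0005) for dy in np.arange(-.0015,.0016,.0005)))
    print(name,np.round(best,4),"window px",circ(c0,.042,.036,cam).min(0).round(),circ(c0,.042,.036,cam).max(0).round());return best
E
python3 -m jog '{"hand":[0.2,0.2,0.2,0.2,0.2],"delta_pos":[[0.2,-0.5,-0.2],[0.3,-0.7,-0.2],[0.1,-0.5,0],[0,0,0],[0,0,0]],"roll":[0,0,0,0,0]}' 80
python3 - <<'E'
from wells import *
cam=P("wrist");im=vision.camera("wrist");cv2.imwrite("pics/w11.png",im);cv2.imwrite("pics/top11.png",vision.camera("top"));need(.465,-.09,.21)
for n,i,c in(("wrist",im,cam),("top",cv2.imread("pics/top0.png"),P("top")),("side",cv2.imread("pics/side0.png"),P("side"))):
    for w,c0 in dict(A=(.591,-.226),B=(.501,-.222),C=(.496,-.312)).items(): fitwell(i,c,c0,n+w)
E
```

```text
time: 22.98
tool_pos: [0.4671, -0.0892, 0.212]
eef_rot: [[-1.0, 0.001, -0.001], [0.001, 1.0, 0.0], [0.001, 0.0, -1.0]]
wrist_force: [0.7, 0.3, -3.6]
opening: 0.335
finger_force: 79.8
pos [ 0.4673 -0.0888  0.2122] units [ 0.046 -0.025  0.045] yaw_err_deg 0.02 F [ 0.4 -0.5 -4.2] op 0.339 ff 79.8 t 23.07
wristA [ 0.1802  0.5925 -0.2275] window px [ 96. 245.] [172. 312.]
wristB [ 0.0521  0.502  -0.2225] window px [ 88. 163.] [169. 240.]
wristC [ 0.0559  0.496  -0.3135] window px [ -1. 158.] [ 82. 236.]
topA [ 0.0982  0.5915 -0.2325] window px [348. 172.] [378. 201.]
topB [ 0.0912  0.501  -0.228 ] window px [348. 204.] [378. 234.]
topC [ 0.0863  0.4955 -0.318 ] window px [380. 205.] [410. 236.]
sideA [ 0.0852  0.591  -0.228 ] window px [287. 122.] [316. 142.]
sideB [ 0.0849  0.5015 -0.2235] window px [315. 132.] [344. 153.]
sideC [ 0.0873  0.4955 -0.3145] window px [328. 114.] [357. 133.]
```

```bash
python3 -m jog '{"hand":[0.2,0.2,0.2,0.2,0.2],"delta_pos":[[-0.5,-0.5,0],[-0.7,-0.7,0],[-0.7,-0.7,0],[-0.5,-0.6,0],[-0.12,-0.26,0]],"roll":[0,0,0,0,0]}' 80
python3 -m jog '{"hand":[0.2,0.2,0.2,0.2],"delta_pos":[[0,0,0.6],[0,0,0.5],[0,0,0.3],[0,0,0]],"roll":[0,0,0,0]}' 80
python3 - <<'E'
from h import *
need(.593,-.227,.089)
need(.593,-.227,.089)
E
```

```text
time: 23.7
tool_pos: [0.5944, -0.2288, 0.2119]
eef_rot: [[-1.0, 0.001, -0.001], [0.001, 1.0, -0.001], [0.001, -0.001, -1.0]]
wrist_force: [-1.0, 0.7, -3.6]
opening: 0.333
finger_force: 80.0
time: 24.2
tool_pos: [0.5923, -0.2269, 0.1417]
eef_rot: [[-1.0, 0.001, -0.002], [0.001, 1.0, 0.001], [0.002, 0.001, -1.0]]
wrist_force: [-0.3, -0.2, -3.5]
opening: 0.337
finger_force: 80.1
pos [ 0.5923 -0.2269  0.1417] units [-0.016 -0.004  1.054] yaw_err_deg 0.05 F [-0.3 -0.2 -3.5] op 0.337 ff 80.1 t 24.2
pos [ 0.5923 -0.2269  0.1417] units [-0.016 -0.004  1.054] yaw_err_deg 0.05 F [-0.3 -0.2 -3.5] op 0.337 ff 80.1 t 24.2
```

```bash
python3 -m jog '{"hand":[0.2,0.2,0.2,0.2,0.2],"delta_pos":[[0,0,0.2],[0,0,0.15],[0,0,0.1],[0,0,0.1],[0,0,0]],"roll":[0,0,0,0,0]}' 80
python3 -m jog '{"hand":[0.2,0.2,0.2,0.2,0.2],"delta_pos":[[0,0,0.15],[0,0,0.15],[0,0,0.1],[0,0,0.05],[0,0,0]],"roll":[0,0,0,0,0]}' 80
```

```text
time: 24.82
tool_pos: [0.5927, -0.2279, 0.1148]
eef_rot: [[-1.0, 0.002, -0.001], [0.002, 1.0, 0.0], [0.001, 0.0, -1.0]]
wrist_force: [0.0, 0.1, -3.7]
opening: 0.332
finger_force: 80.1
time: 25.45
tool_pos: [0.5929, -0.228, 0.0926]
eef_rot: [[-1.0, 0.002, -0.0], [0.002, 1.0, 0.0], [0.0, 0.0, -1.0]]
wrist_force: [1.2, 0.8, -3.8]
opening: 0.333
finger_force: 80.1
```

Inside without contact. Down to the floor.

```bash
python3 -m jog '{"hand":[0.2,0.2,0.2],"delta_pos":[[0,0,0.06],[0,0,0.03],[0,0,0]],"roll":[0,0,0]}' 80
python3 -m jog '{"hand":[0.2,0.2],"delta_pos":[[0,0,0.03],[0,0,0]],"roll":[0,0]}' 80
```

```text
time: 25.82
tool_pos: [0.5932, -0.228, 0.0889]
eef_rot: [[-1.0, 0.002, 0.001], [0.002, 1.0, 0.0], [-0.001, 0.0, -1.0]]
wrist_force: [-1.8, 1.6, 2.0]
opening: 0.339
finger_force: 80.6
time: 26.08
tool_pos: [0.5936, -0.2281, 0.0889]
eef_rot: [[-1.0, 0.002, 0.002], [0.002, 1.0, 0.001], [-0.002, 0.001, -1.0]]
wrist_force: [-5.4, 3.1, 13.7]
opening: 0.343
finger_force: 81.9
```

```bash
python3 -m jog '{"hand":[0.2,0.6,0.6,0.6],"delta_pos":[[0,0,-0.05],[0,0,0],[0,0,0],[0,0,0]],"roll":[0,0,0,0]}'
python3 -m jog '{"hand":[0.6,0.6,0.6,0.6,0.6],"delta_pos":[[0,0,-0.5],[0,0,-0.8],[0,0,-0.8],[0,0,-0.4],[-0.1,0.9,0]],"roll":[0,0,0,0,0]}'
python3 -m jog '{"hand":[0.6,0.6,0.6,0.6,0.6],"delta_pos":[[-0.2,0.95,0],[-0.2,0.95,0],[-0.2,0.95,0],[-0.1,0.9,0],[0,0.5,0.2]],"roll":[0,0,0,0,0]}'
python3 -m jog '{"hand":[0.6,0.6,0.6],"delta_pos":[[0,0,0],[0,0,0],[0,0,0]],"roll":[0,0,0]}'
python3 - <<'E'
from h import *
need(.634,.0325,.048)
cam=P("wrist");im=vision.camera("wrist");cv2.imwrite("pics/w12f.png",im);cv2.imwrite("pics/top12.png",vision.camera("top"));cv2.imwrite("pics/side12.png",vision.camera("side"))
h=cv2.cvtColor(im,cv2.COLOR_BGR2HSV);m=((h[...,0]<15)&(h[...,1]>150)).astype(np.uint8)
n,l,s,c=cv2.connectedComponentsWithStats(m)
for k in range(1,n):
    if s[k,4]>300: print(s[k],c[k])
a=np.linspace(0,6.28,100)
C=(.6333,.033,.084);q=np.array([proj("w",(C[0]+r*np.cos(t),C[1]+r*np.sin(t),C[2]+z),cam) for t in a for r,z in((.015,0),(.015,.005),(.01,.027))]);print("pred",q.min(0),q.max(0))
d=cv2.absdiff(cv2.imread("pics/top12.png"),cv2.imread("pics/top0.png")).max(2);ys,xs=np.where(d>40);print([(x,y) for x,y in zip(xs,ys)][::60])
E
```

```text
time: 26.58
tool_pos: [0.5931, -0.2281, 0.0892]
eef_rot: [[-1.0, 0.002, 0.0], [0.002, 1.0, -0.0], [-0.0, -0.0, -1.0]]
wrist_force: [-0.6, -0.9, 0.4]
opening: 0.601
finger_force: 0.0
time: 27.2
tool_pos: [0.5983, -0.1877, 0.217]
eef_rot: [[-1.0, 0.009, 0.004], [0.009, 1.0, -0.003], [-0.004, -0.003, -1.0]]
wrist_force: [0.3, 0.6, -0.1]
opening: 0.603
finger_force: 0.0
time: 27.82
tool_pos: [0.6342, 0.0325, 0.2044]
eef_rot: [[-1.0, -0.001, 0.002], [-0.001, 1.0, 0.001], [-0.002, 0.001, -1.0]]
wrist_force: [-0.4, 0.2, -0.1]
opening: 0.6
finger_force: 0.0
time: 28.2
tool_pos: [0.6335, 0.0268, 0.2046]
eef_rot: [[-1.0, 0.005, 0.0], [0.005, 1.0, -0.001], [-0.0, -0.001, -1.0]]
wrist_force: [0.0, 0.0, -0.2]
opening: 0.6
finger_force: 0.0
pos [0.6335 0.0268 0.2046] units [-0.008  0.116  3.131] yaw_err_deg 0.3 F [ 0.   0.  -0.2] op 0.6 ff 0.0 t 28.2
[   0    0   71  183 4453] [43.14686728 89.66763979]
[  0   2  13  61 538] [ 4.61152416 33.83643123]
[ 247  167   36   37 1026] [264.10623782 184.60331384]
[357 261  38  29 403] [375.73200993 273.77419355]
pred [246.02095541 166.5649285 ] [282.3197374
[... 13116 characters left out ...]
), (np.int64(222), np.int64(356)), (np.int64(215), np.int64(357)), (np.int64(218), np.int64(358)), (np.int64(223), np.int64(359)), (np.int64(2), np.int64(361)), (np.int64(183), np.int64(362)), (np.int64(0), np.int64(363)), (np.int64(273), np.int64(363)), (np.int64(269), np.int64(364)), (np.int64(266), np.int64(365)), (np.int64(266), np.int64(366)), (np.int64(261), np.int64(367)), (np.int64(287), np.int64(368)), (np.int64(2), np.int64(370)), (np.int64(221), np.int64(371)), (np.int64(216), np.int64(373)), (np.int64(210), np.int64(376)), (np.int64(309), np.int64(377)), (np.int64(272), np.int64(379)), (np.int64(291), np.int64(380)), (np.int64(271), np.int64(382)), (np.int64(291), np.int64(383))]
```

Short bottle unmoved. Grip its neck.

```bash
python3 -m jog '{"hand":[0.6,0.6,0.6,0.6,0.6],"delta_pos":[[0,0.07,0.8],[0,0,0.9],[0,0,0.7],[0,0,0.5],[0,0,0.2]],"roll":[0,0,0,0,0]}'
python3 -m jog '{"hand":[0.2,0.2,0.2,0.2],"delta_pos":[[0,0,0],[0,0,0],[0,0,0],[0,0,0]],"roll":[0,0,0,0]}' 80
python3 - <<'E'
from h import *
need(.498,-.0035,.049)
E
```

```text
time: 28.98
tool_pos: [0.6327, 0.0325, 0.0479]
eef_rot: [[-1.0, 0.002, -0.002], [0.002, 1.0, -0.0], [0.002, -0.0, -1.0]]
wrist_force: [0.1, 0.5, 0.6]
opening: 0.601
finger_force: 0.0
time: 29.48
tool_pos: [0.6338, 0.0331, 0.0499]
eef_rot: [[-1.0, 0.002, 0.001], [0.002, 1.0, 0.0], [-0.001, 0.0, -1.0]]
wrist_force: [-0.2, -1.3, 0.1]
opening: 0.329
finger_force: 79.0
pos [0.6338 0.0331 0.0499] units [ 2.714 -0.736  0.015] yaw_err_deg 0.1 F [-0.2 -1.3  0.1] op 0.329 ff 79.0 t 29.48
```

```bash
python3 -m jog '{"hand":[0.2,0.2,0.2,0.2,0.2],"delta_pos":[[0,0,-0.3],[0,0,-0.6],[0,0,-0.6],[0,0,-0.3],[0,0,0]],"roll":[0,0,0,0,0]}' 80
python3 -m jog '{"hand":[0.2,0.2,0.2,0.2,0.2],"delta_pos":[[0.5,-0.14,0],[0.8,-0.22,0],[0.8,-0.22,0],[0.5,-0.14,0],[0.1,-0.02,0]],"roll":[0,0,0,0,0]}' 80
python3 -m jog '{"hand":[0.2,0.2],"delta_pos":[[0,0,0],[0,0,0]],"roll":[0,0]}' 80
python3 - <<'E'
from h import *
need(.498,-.0035,.1099)
E
```

```text
time: 30.1
tool_pos: [0.6342, 0.033, 0.1406]
eef_rot: [[-1.0, 0.002, 0.002], [0.002, 1.0, 0.001], [-0.002, 0.001, -1.0]]
wrist_force: [-1.1, -0.7, -3.8]
opening: 0.33
finger_force: 79.3
time: 30.72
tool_pos: [0.4958, -0.0044, 0.1382]
eef_rot: [[-1.0, 0.003, -0.003], [0.003, 1.0, -0.0], [0.003, -0.0, -1.0]]
wrist_force: [0.5, 0.3, -4.1]
opening: 0.328
finger_force: 79.2
time: 30.98
tool_pos: [0.4996, -0.0034, 0.1392]
eef_rot: [[-1.0, 0.001, 0.001], [0.001, 1.0, -0.0], [-0.001, -0.0, -1.0]]
wrist_force: [0.7, -0.4, -3.5]
opening: 0.33
finger_force: 79.2
pos [ 0.4996 -0.0034  0.1392] units [ 0.032 -0.003  0.586] yaw_err_deg 0.06 F [ 0.7 -0.4 -3.5] op 0.33 ff 79.2 t 30.98
```

```bash
python3 -m jog '{"hand":[0.2,0.2,0.2,0.2,0.2],"delta_pos":[[0.02,0,0.35],[0,0,0.2],[0,0,0.1],[0,0,0.1],[0,0,0]],"roll":[0,0,0,0,0]}' 80
python3 -m jog '{"hand":[0.2,0.2],"delta_pos":[[0,0,0.05],[0,0,0]],"roll":[0,0]}' 80
```

```text
time: 31.6
tool_pos: [0.4978, -0.0037, 0.1021]
eef_rot: [[-1.0, 0.002, 0.0], [0.002, 1.0, 0.0], [-0.0, 0.0, -1.0]]
wrist_force: [-2.3, 1.3, 5.0]
opening: 0.327
finger_force: 80.1
time: 31.85
tool_pos: [0.4981, -0.0038, 0.1015]
eef_rot: [[-1.0, 0.002, 0.001], [0.002, 1.0, 0.002], [-0.001, 0.002, -1.0]]
wrist_force: [-8.4, 0.1, 24.9]
opening: 0.329
finger_force: 82.2
```

Pad at its stop (24.9 N). Hold about 2 s in total, then lift.

```bash
python3 -m jog '{"hand":[0.2,0.2,0.2,0.2,0.2],"delta_pos":[[0,0,0],[0,0,0],[0,0,0],[0,0,0],[0,0,0]],"roll":[0,0,0,0,0]}' 80
python3 -m jog '{"hand":[0.2,0.2,0.2,0.2,0.2],"delta_pos":[[0,0,0],[0,0,0],[0,0,0],[0,0,0],[0,0,0]],"roll":[0,0,0,0,0]}' 80
python3 -m jog '{"hand":[0.2,0.2,0.2,0.2,0.2],"delta_pos":[[0,0,0],[0,0,0],[0,0,0],[0,0,0],[0,0,0]],"roll":[0,0,0,0,0]}' 80
python3 -m jog '{"hand":[0.2,0.2,0.2,0.2,0.2],"delta_pos":[[0,0,0],[0,0,-0.4],[0,0,-0.5],[0,0,-0.3],[0,0,0]],"roll":[0,0,0,0,0]}' 80
python3 -m jog '{"hand":[0.2,0.2,0.2,0.2,0.2],"delta_pos":[[0,-0.6,0],[-0.06,-0.9,0],[0,-0.9,0],[0,-0.9,0],[0,-0.7,0]],"roll":[0,0,0,0,0]}' 80
python3 -m jog '{"hand":[0.2,0.2,0.2],"delta_pos":[[0,-0.37,0],[0,0,0],[0,0,0]],"roll":[0,0,0]}' 80
python3 - <<'E'
from h import *
need(.5027,-.223,.0565)
E
```

```text
time: 32.48
tool_pos: [0.4981, -0.0038, 0.1015]
eef_rot: [[-1.0, 0.002, 0.001], [0.002, 1.0, 0.002], [-0.001, 0.002, -1.0]]
wrist_force: [-7.7, 0.4, 24.9]
opening: 0.326
finger_force: 82.2
time: 33.1
tool_pos: [0.4981, -0.0038, 0.1015]
eef_rot: [[-1.0, 0.002, 0.001], [0.002, 1.0, 0.002], [-0.001, 0.002, -1.0]]
wrist_force: [-8.4, -0.1, 24.7]
opening: 0.33
finger_force: 82.2
time: 33.72
tool_pos: [0.4981, -0.0038, 0.1015]
eef_rot: [[-1.0, 0.002, 0.001], [0.002, 1.0, 0.002], [-0.001, 0.002, -1.0]]
wrist_force: [-7.9, 0.8, 23.7]
opening: 0.326
finger_force: 82.2
time: 34.35
tool_pos: [0.4982, -0.0036, 0.16]
eef_rot: [[-1.0, 0.002, 0.002], [0.002, 1.0, 0.001], [-0.002, 0.001, -1.0]]
wrist_force: [0.6, -0.2, -3.7]
opening: 0.335
finger_force: 79.3
time: 34.98
tool_pos: [0.4992, -0.2057, 0.1581]
eef_rot: [[-1.0, 0.003, -0.002], [0.003, 1.0, -0.0], [0.002, -0.0, -1.0]]
wrist_force: [0.9, 0.5, -3.9]
opening: 0.333
finger_force: 79.4
time: 35.35
tool_pos: [0.4997, -0.221, 0.1584]
eef_rot: [[-1.0, 0.001, -0.002], [0.001, 1.0, 0.001], [0.002, 0.001, -1.0]]
wrist_force: [0.2, 0.3, -3.2]
opening: 0.329
finger_force: 79.5
pos [ 0.4997 -0.221   0.1584] units [-0.062 -0.043  2.038] yaw_err_deg 0.04 F [ 0.2  0.3 -3.2] op 0.329 ff 79.5 t 35.35
```

```bash
python3 -m jog '{"hand":[0.2,0.2,0.2,0.2,0.2],"delta_pos":[[-0.04,-0.04,0],[0,0,0.5],[0,0,0.5],[0,0,0.25],[0,0,0]],"roll":[0,0,0,0,0]}' 80
python3 -m jog '{"hand":[0.2,0.2],"delta_pos":[[0,0,0],[0,0,0]],"roll":[0,0]}' 80
```

```text
time: 35.98
tool_pos: [0.5018, -0.2238, 0.0962]
eef_rot: [[-1.0, 0.001, -0.001], [0.001, 1.0, 0.0], [0.001, 0.0, -1.0]]
wrist_force: [-0.5, 0.1, -3.7]
opening: 0.33
finger_force: 79.5
time: 36.22
tool_pos: [0.5027, -0.2245, 0.0977]
eef_rot: [[-1.0, 0.002, 0.002], [0.002, 1.0, -0.0], [-0.002, -0.0, -1.0]]
wrist_force: [-0.5, 0.5, -2.4]
opening: 0.328
finger_force: 79.5
```

```bash
python3 -m jog '{"hand":[0.2,0.2,0.2,0.2,0.2],"delta_pos":[[0,0.02,0.15],[0,0,0.15],[0,0,0.1],[0,0,0.1],[0,0,0]],"roll":[0,0,0,0,0]}' 80
python3 -m jog '{"hand":[0.2,0.2,0.2,0.2,0.2],"delta_pos":[[0,0,0.1],[0,0,0.1],[0,0,0.06],[0,0,0],[0,0,0]],"roll":[0,0,0,0,0]}' 80
```

```text
time: 36.85
tool_pos: [0.5017, -0.2232, 0.0713]
eef_rot: [[-1.0, 0.002, -0.001], [0.002, 1.0, 0.0], [0.001, 0.0, -1.0]]
wrist_force: [1.5, -0.5, -2.6]
opening: 0.334
finger_force: 79.5
time: 37.48
tool_pos: [0.5021, -0.2234, 0.0589]
eef_rot: [[-1.0, 0.002, 0.0], [0.002, 1.0, -0.0], [-0.0, -0.0, -1.0]]
wrist_force: [0.6, -0.3, -2.8]
opening: 0.331
finger_force: 79.6
```

```bash
python3 -m jog '{"hand":[0.2,0.2,0.2],"delta_pos":[[0,0,0.05],[0,0,0.03],[0,0,0]],"roll":[0,0,0]}' 80
python3 -m jog '{"hand":[0.2,0.6,0.6,0.6],"delta_pos":[[0,0,-0.03],[0,0,0],[0,0,0],[0,0,0]],"roll":[0,0,0,0]}'
python3 -m jog '{"hand":[0.6,0.6,0.6,0.6,0.6],"delta_pos":[[0,0,-0.5],[0,0,-0.8],[0,0,-0.8],[0,0,-0.8],[0,0.9,0]],"roll":[0,0,0,0,0]}'
python3 -m jog '{"hand":[0.6,0.6,0.6,0.6,0.6],"delta_pos":[[0,0.9,0],[0,0.6,0],[0,0.2,0],[0,0,0],[0,0,0]],"roll":[0,0,0,0,0]}'
python3 - <<'E'
from h import *
w=vision.camera("wrist");s=vision.camera("side");t=vision.camera("top")
r=lambda i,x,y,ww,h:cv2.resize(i[y:y+h,x:x+ww],(390,290),interpolation=cv2.INTER_CUBIC)
cv2.imwrite("pics/final.png",np.vstack([np.hstack([r(s,260,60,120,90),r(t,320,150,120,90)]),np.hstack([r(w,0,0,512,384),r(s,100,60,412,306)])]))
E
```

```text
time: 37.85
tool_pos: [0.5023, -0.2236, 0.0558]
eef_rot: [[-1.0, 0.002, 0.001], [0.002, 1.0, 0.0], [-0.001, 0.0, -1.0]]
wrist_force: [-2.2, 0.2, 6.9]
opening: 0.329
finger_force: 80.7
time: 38.35
tool_pos: [0.5022, -0.2234, 0.0564]
eef_rot: [[-1.0, 0.002, 0.0], [0.002, 1.0, -0.0], [-0.0, -0.0, -1.0]]
wrist_force: [0.3, -0.4, 0.5]
opening: 0.6
finger_force: 0.0
time: 38.98
tool_pos: [0.5038, -0.1821, 0.2049]
eef_rot: [[-1.0, 0.008, 0.007], [0.008, 1.0, -0.003], [-0.007, -0.003, -1.0]]
wrist_force: [0.9, 0.5, -0.1]
opening: 0.605
finger_force: 0.0
time: 39.6
tool_pos: [0.5022, -0.095, 0.2014]
eef_rot: [[-1.0, 0.004, 0.0], [0.004, 1.0, -0.001], [-0.0, -0.001, -1.0]]
wrist_force: [0.1, 0.3, -0.2]
opening: 0.601
finger_force: 0.0
```

View pics/final.png

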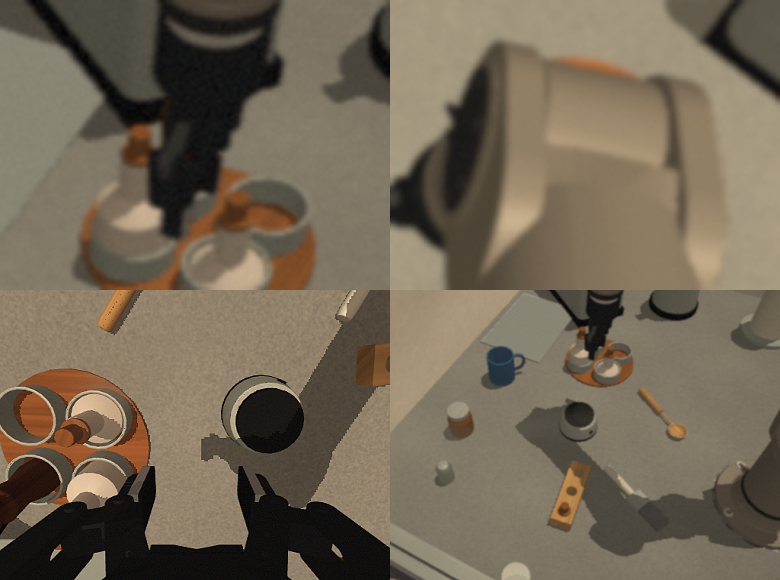

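Both stoppered bottles stand down in their wells (side crop, at (130,210) and (228,250)). The spare stopper is still in its stand, the pepper mill and the other things are where they were, and the arm is clear.

```bash
python3 -c "
from workcell import order
print(order.hand_in())"
```

```text
the job is handed in; nothing more can be done
None
```

The job is handed in at about 40 s: the two bottles present (tall and short) are stoppered fully home, mixed tall first and then short for about 2 s each, and standing down in their own caddy wells, with the spare stopper left in its stand.

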